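Work a sticky dust lid shut over a primed motorcycle mirror

ROBOT

A 6-joint arm with a two-finger parallel gripper is mounted at the origin on the work surface. World frame = base frame: x ahead of the robot, y to its left, z up, the work surface at z = 0. Lengths are in mm, angles in rad, forces in N, time in s.
With the tool pointing down it reaches from about 400 to 925 mm from the base axis. Payload 12.5 kg.
Tool frame: the origin (TCP) lies at the centre of the arm's flange, where the gripper is bolted on; the fingertips stand 190 mm ahead of it and the grasp point (between the pads) lies 171 mm ahead of it; z points along the fingers, y is the line along which they close (so a half turn about z gives the same grasp; the last joint's range is limited). The gripper opens to 95 mm and grips with 3 to 60 N. Pads are 20 mm wide; open, the fingers measure 119 mm over their backs; the gripper's body (75 mm by 180 mm) begins 59 mm behind the grasp point.
Start: joints at [-1.243, 0.491, 1.559, -0, 1.092, -0.106], TCP at [262.72, -567.101, 404.761] pointing down, gripper open.
Joint ranges: [-3.1, 3.1], [-0.84, 2.19], [0.05, 2.79], [-1.13, 4.28], [0.06, 2.93], [-2.69, 2.69]. Speed limits (rad/s): [2.22, 2.22, 2.79, 3.14, 3.14, 3.14].

INTERFACE

Orientations are given as [roll, pitch, yaw] about the fixed x, y, z axes, in that order (R = Rz(yaw) Ry(pitch) Rx(roll)).
In Python, from cell import env, read_camera, search_frame, cut_out gives the robot as it stands. The module is installed in compiled form; this text tells all that it offers.
- The arm moves only by the tool move_arm, never from a script. Its argument "commands" is a list of rows, each a list of 3 entries, a list of its own where there are three numbers: the shift along the world's x, y, z normalised to -1 to 1, where 1 is 0.03 m, then the turn about the world's z normalised to -1 to 1, where 1 is 0.08 rad, then the opening, from -1 (shut) to 1 (fully open), so that 0 is half open. A call has 1 to 20 rows; each row shifts and turns the commanded pose from where the row before left it; what a row does not reach is not made up. A row lasts 1/12 s, in which the tool goes at most 41.7 mm and 7.16 degrees, less where a joint would pass 70% of its speed; a pose out of reach is approached as far as the arm can. A call with a number of a shift or a turn outside -1 to 1 is refused whole. A call with a gripper value outside its range is refused whole. The fingers move at their own pace and stop on an object; the grip force is fixed at half the most. Time passes only in rows, so rows that do not move let the fingers close. It gives the time, the measured TCP pose, the force, the opening and the grip force at its end, in the units of the state.
- env.state(): the state, without advancing time (a new reading comes with each control period).
- read_camera(name): name is "side" or "top" or "wrist"; returns a dict with "image" (480x640x3 uint8, red, green, blue), "fx", "fy", "cx", "cy" (pixels), "rvec" (rotation vector, rad) and "tvec" (3), from world to camera coordinates, as OpenCV has them. Camera axes: x right, y down, z forward; pixel columns grow to the right and rows downward; lengths in mm; the calibration is good to about 2 mm. The wrist camera is an equidistant fisheye: a pixel r from the principal point sees the ray r / f radians off the axis. A picture is of the moment at which its call begins. There is no depth.
- env.job_done(): hands the job in; it is judged then, once.
Trained networks look in a picture, given as the dict that the camera call returned (one of the last four; its "shot" number tells which), for a name from the list of things; names that differ only in an ending like _2 or _b are one class to them, and where a whole thing is asked for, a point or a joint stands for the part that bears it (a point fixed in the world has none). Each returns a list of dicts, best first, with "confidence" (0 to 1); they miss things now and then, are a little off and sometimes report something else, mostly with a low value. They report only what shows in the picture. A call takes as long as a camera call.
- search_frame(thing, picture): "at" ([column, row] in pixels, amid what is visible of it).
- cut_out(thing, picture): "region" (480x640 bool, what is visible of it) and "at" ([column, row] in pixels, amid what is visible of it).
The state is a dict: "t": time; "joints": joint angles; "qvel": joint speeds; "tau": joint torques, N m; "eef_pos": TCP position; "tcp_rot": TCP orientation; "ft_force": force on the tool from outside, world axes, zero at the start; "moment": the same for the moment, N m; "opening": opening from 0.0 (shut) to 1.0 (fully open); "grip_force": force on a finger pad.
Only numpy, scipy, OpenCV 4.12 (cv2) and the standard library are available. Lean on these libraries where they do the work, as an engineer would, in place of code of your own. Each camera call takes 0.05 s, during which the arm holds its last target. There are 200 camera calls.

TASK

Close the red sliding lid over the freshly primed white mirror, until both of its ends are fully home against the far wall of its box. Its track is sticky and pushing one end moves only that end, so work it forward by its two black knobs in turn and never let the lid get more than 12 degrees out of square with its box, or it jams. Leave the blue lid where it is.

Things in the scene. Friction and masses are not known exactly. Their poses are not given: they have to be found in the camera images.
- red_box: Fixed grey box, 300 x 300 x 106 mm high, red lid on top, white mirror in the well of its far half. Origin: centre of its underside, on the table; x: the way the lid closes (roughly away from the robot), y left, z up. Lid top at z 96 mm; out of square = atan2(difference of the knobs' x in this frame, 210 mm). A fixed white hood over the middle (x -150 to 5, y -50 to 50, up to z 122 mm) covers the lid's near edge.
- red_knob_left (a point): Centre of the left (box +y) black push knob on the red lid: an upright cylinder, 28 mm diameter, 34 tall, from 96 to 130 mm above the table. The flat lid (140 by 250 mm) reaches 30 mm behind the knob centres. Knobs stand 105 mm either side of the lid's middle. In the box frame a knob's x is -95 to -30 mm at the start and 21 mm when that end is fully home on the stop. Axes are the lid's (x: closing).
- red_knob_right (a point): Centre of the right (box -y) knob of the red lid, same shape and values. Pushed at one knob the lid turns about the other, which stays put; drag is thick and grows with speed (about 10 N at 100 mm/s), and the lid stays where it is left.
- blue_lid_mid (a point): Middle of the upper face (z 96 mm) of the blue lid on the other, equal grey box, which holds a black mirror. That lid has the same size and knobs and is to be left alone. The two boxes may stand either way round, left or right.

How it is judged:
By the outcome, as a careful person would: the job done as asked, in the order asked, and still so for the second after the job is handed in, with the robot touching nothing.
It also fails if it takes over 51 s, if anything falls off the work surface, if the arm or the gripper's body presses on something with over 40 N, if the wrist force passes 120 N, or if a joint passes its speed limit or range.

## Working session

There is one attempt and no reset: what is moved stays moved. The work goes in short steps, Python scripts to look and compute and a tool call to move; the robot and the scene stay as the last step left them, time stands still between calls to the robot, and variables do not carry over. Pictures are saved under pics/ and viewed, at most 10 in all, crops included, and the job is handed in when it is done.

Besides the shell and the picture viewer there is one more tool, called by a JSON object that holds its "name" and its "arguments". move_arm: Moves the arm, as the interface text tells. Its arguments: {"type":"object","properties":{"commands":{"type":"array","items":{"type":"array"}}},"required":["commands"]}

```bash
mkdir -p pics; cat > h.py <<'E'
import numpy as np,cv2
from cell import env,read_camera,search_frame,cut_out
def ray(p,uv):
    R=cv2.Rodrigues(np.array(p["rvec"],float))[0];t=np.array(p["tvec"],float).ravel()
    x=(uv[0]-p["cx"])/p["fx"];y=(uv[1]-p["cy"])/p["fy"]
    if p.get("wrist"):
        r=np.hypot(x,y);d=np.array([x/r*np.sin(r),y/r*np.sin(r),np.cos(r)])if r>0 else np.array([0,0,1.])
    else: d=np.array([x,y,1.])
    d=R.T@d;return -R.T@t,d/np.linalg.norm(d)
def atz(p,uv,z):
    c,d=ray(p,uv);return c+d*(z-c[2])/d[2]
def tri(p,a,q,b):
    c,d=ray(p,a);e,f=ray(q,b)
    s=np.linalg.lstsq(np.c_[d,-f],e-c,rcond=None)[0]
    u,v=c+d*s[0],e+f*s[1];return (u+v)/2,np.linalg.norm(u-v)
def snap(n,save=None):
    p=dict(read_camera(n));
    q=dict(p);q["wrist"]=n=="wrist"
    if save: cv2.imwrite("pics/"+save,np.ascontiguousarray(p["image"][...,::-1]))
    return p,q
E
python3 - <<'E'
from h import *
for n in("top","side"):
    p,q=snap(n,n+"1.png")
    print(n,ray(q,(320,240)))
    for k in("red_knob_left","red_knob_right","blue_lid_mid","red_box"):
        for r in search_frame(k,p)[:3]: print(k,np.round(r["at"]),round(r["confidence"],2),np.round(atz(q,r["at"],113 if "knob" in k else 96)))
print(env.state())
E
```

```text
top (array([450.31319438,   1.75503925, 997.7472033 ]), array([ 0.07867537, -0.02341985, -0.99662515]))
red_knob_left [212. 214.] 0.57 [570. 183. 113.]
red_knob_right [210. 213.] 0.82 [571. 188. 113.]
blue_lid_mid [411. 208.] 0.62 [ 583. -195.   96.]
red_box [204. 221.] 0.7 [559. 202.  96.]
side (array([419.84183401, 877.12465946, 665.63322487]), array([ 0.1022617 , -0.82407654, -0.55717179]))
red_knob_left [279. 320.] 0.57 [553. 282. 113.]
red_knob_right [280. 318.] 0.85 [553. 278. 113.]
blue_lid_mid [313. 189.] 0.66 [ 566. -163.   96.]
red_box [279. 322.] 0.95 [557. 268.  96.]
{'t': 0.5, 'joints': array([-1.24261714e+00,  4.90942390e-01,  1.55891086e+00,  2.70268004e-05,
        1.09174457e+00, -1.05606113e-01]), 'qvel': array([-0.00092432, -0.00053793, -0.00064726, -0.00131421, -0.00055915,
        0.00099687]), 'tau': array([-2.23025898e-03, -6.12054205e+01, -2.58284962e+01,  6.92179380e-02,
        4.47717402e-02, -1.34515324e-05]), 'eef_pos': array([ 262.71238838, -567.10634567,  404.73085004]), 'tcp_rot': array([-3.14159005e+00, -2.43950804e-05,  4.33772844e-01]), 'ft_force': array([-0.17371273,  0.69894368,  0.10599359]), 'moment': array([ 0.03229049, -0.02454245,  0.02477105]), 'grip_force': 0.0, 'opening': 1.0022411201450918}
```

View pics/top1.png

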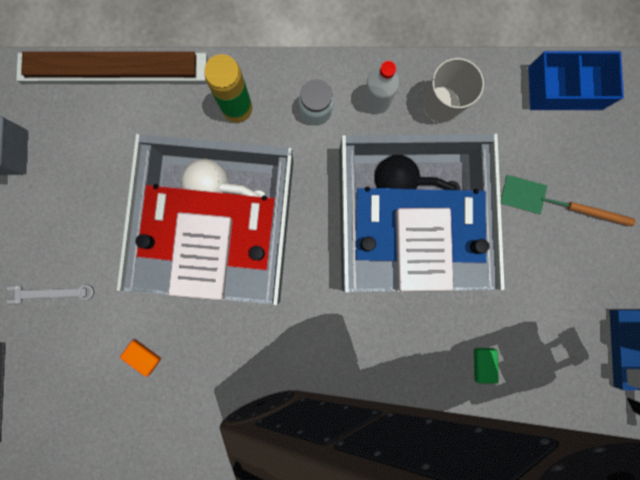

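View pics/side1.png

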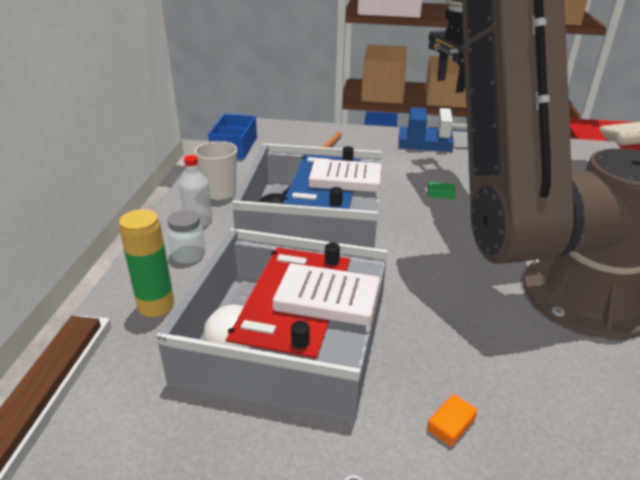

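The red box is on the left. In the top view its rim corners are near (138,136), (291,150), (277,303) and (120,290), with knobs at (145,241) and (257,253). In the side view the knobs are at (300,335) and (332,254).

```bash
cat >> h.py <<'E'
def knobs(p,seeds,r=16):
    out=[]
    for s in seeds:
        m=(p["image"].max(2)<60).astype(np.uint8)
        n,l,st,c=cv2.connectedComponentsWithStats(m)
        k=[i for i in range(1,n) if 20<st[i,4]<900]
        i=min(k,key=lambda i:np.hypot(*(c[i]-s)));out.append((c[i],st[i]))
    return out
E
python3 - <<'E'
from h import *
p,q=snap("top");a=knobs(p,[(145,241),(257,253)])
s,u=snap("side");b=knobs(s,[(300,335),(332,254)])
for i in(0,1): print(a[i],b[i],tri(q,a[i][0],u,b[i][0]), atz(q,a[i][0],115))
C=[atz(q,c,106) for c in((138,136),(291,150),(277,303),(120,290))]
for c in C: print(np.round(c))
for i in range(4): print(np.linalg.norm(C[i]-C[i-1]))
def crop(p,x0,x1,y0,y1,f): 
    return cv2.resize(np.ascontiguousarray(p["image"][y0:y1,x0:x1,::-1]),None,fx=f,fy=f,interpolation=cv2.INTER_CUBIC)
cv2.imwrite("pics/c1.png",crop(p,110,300,125,310,3.2))
E
```

```text
(array([144.56, 241.23]), array([136, 235,  18,  14, 200], dtype=int32)) (array([299.77717391, 334.57880435]), array([292, 322,  16,  26, 368], dtype=int32)) (array([518.21179543, 309.16167557, 113.43918736]), np.float64(1.5019730015014754)) [518.84171559 308.69924018 115.        ]
(array([256.08387097, 252.78709677]), array([249, 246,  15,  14, 155], dtype=int32)) (array([331.80952381, 253.72222222]), array([325, 243,  14,  22, 252], dtype=int32)) (array([495.64091181, 100.63462301, 113.68265168]), np.float64(1.7735867911776657)) [496.45870239 100.54154752 115.        ]
[722. 329. 106.]
[694.  36. 106.]
[403.  62. 106.]
[428. 355. 106.]
295.1781231041392
294.9303179127626
292.8270791258739
294.61340998031716
```

View pics/c1.png

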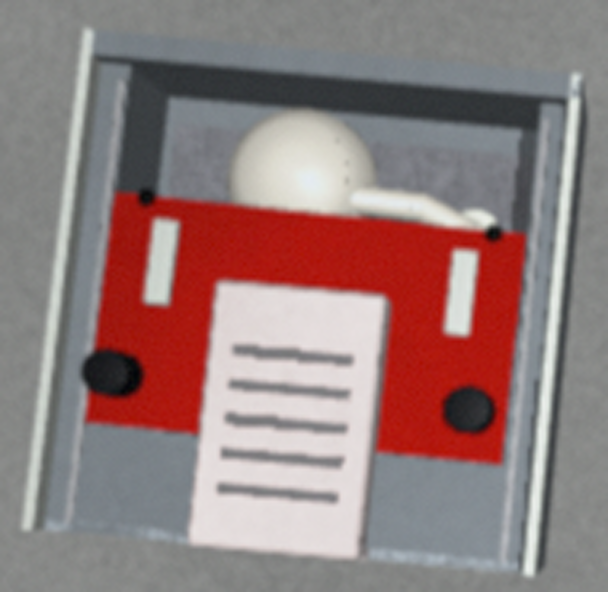

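{"name": "move_arm", "arguments": {"commands": [[[0.9,0.5,0],-0.8,-1],[[0.9,0.5,0],-0.8,-1],[[0.9,0.5,0],-0.8,-1],[[0.9,0.5,0],-0.8,-1],[[0.9,0.5,0],-0.8,-1],[[0.9,0.5,0],-0.8,-1],[[0.9,0.5,0],-0.8,-1],[[0.9,0.5,0],-0.8,-1],[[0,1,0],0,-1],[[0,1,0],0,-1],[[0,1,0],0,-1],[[0,1,0],0,-1],[[0,1,0],0,-1],[[0,1,0],0,-1],[[0,1,0],0,-1],[[0,1,0],0,-1],[[0,1,0],0,-1],[[0,1,0],0,-1],[[0,1,0],0,-1],[[0,1,0],0,-1]]}}

```text
t: 2.27
eef_pos: [478.4, -85.7, 404.9]
tcp_rot: [3.141, -0.0, -0.078]
ft_force: [1.2, 0.1, -0.0]
opening: 0.003
grip_force: 0.0
```

{"name": "move_arm", "arguments": {"commands": [[[0,1,0],0,-1],[[0,1,0],0,-1],[[0,1,0],0,-1],[[0,1,0],0,-1],[[0,1,0],0,-1],[[0,1,0],0,-1],[[0,1,0],0,-1],[[0,1,0],0,-1],[[0,1,0],0,-1],[[0,1,0],0,-1],[[0,1,0],0,-1],[[0,0.5,0],0,-1],[[0,0.5,0],0,-1],[[0,0,0],0,-1],[[0,0,0],0,-1]]}}

```text
t: 3.52
eef_pos: [478.5, 273.2, 404.6]
tcp_rot: [3.141, 0.0, -0.077]
ft_force: [0.2, -0.9, 0.4]
opening: 0.005
grip_force: 0.0
```

{"name": "move_arm", "arguments": {"commands": [[[0,0.4,-0.5],-0.15,-1],[[0,0.4,-0.5],0,-1],[[0,0.5,-0.5],0,-1],[[0,0,-0.5],0,-1],[[0,0,-0.4],0,-1],[[0,0,0],0,-1],[[0,0,0],0,-1]]}}

```text
t: 4.1
eef_pos: [479.0, 311.1, 332.7]
tcp_rot: [3.141, 0.001, -0.091]
ft_force: [0.2, -0.3, 0.1]
opening: 0.004
grip_force: 0.0
```

```bash
python3 - <<'E'
from h import *
p,q=snap("wrist","w1.png")
for k in("red_knob_left","red_knob_right"):
    for r in search_frame(k,p)[:3]: print(k,np.round(r["at"]),round(r["confidence"],2),np.round(atz(q,r["at"],130)))
print(env.state()["eef_pos"])
t=env.state()["eef_pos"]
E
```

```text
red_knob_left [389. 106.] 0.96 [563. 264. 130.]
red_knob_right [389. 107.] 0.74 [562. 264. 130.]
[478.98331222 311.47591221 333.75080505]
```

View pics/w1.png

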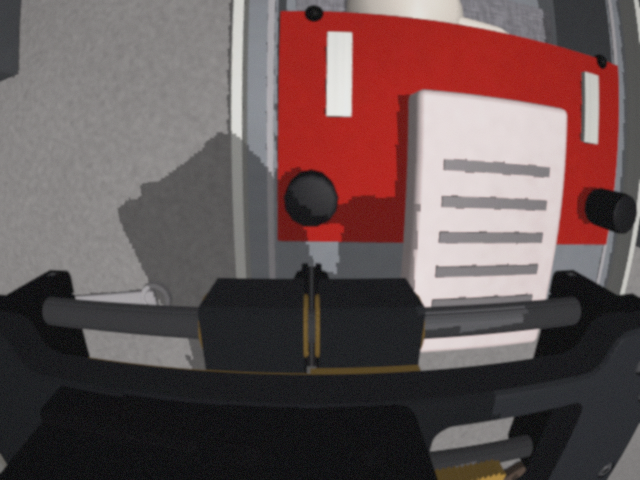

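{"name": "move_arm", "arguments": {"commands": [[[0,0,-0.5],0,-1],[[0,0,-0.5],0,-1],[[0,0,-0.2],0,-1],[[0,0,0],0,-1],[[0.15,-0.013,0],0,-1],[[0.15,-0.013,0],0,-1],[[0.15,-0.013,0],0,-1],[[0.15,-0.013,0],0,-1],[[0.15,-0.013,0],0,-1],[[0.15,-0.013,0],0,-1],[[0.15,-0.013,0],0,-1],[[0,0,0],0,-1]]}}

```text
t: 5.25
eef_pos: [510.7, 309.5, 297.2]
tcp_rot: [-3.141, 0.0, -0.09]
ft_force: [-2.1, 2.9, 1.3]
opening: 0.002
grip_force: 1.6
```

```bash
cat >> h.py <<'E'
X=np.array([.996,-.089]);Y=np.array([.089,.996]);O=np.array([562.4,199.5])
def look(save=None):
    p,q=snap("side",save)
    s0=search_frame
    m=(p["image"].max(2)<60).astype(np.uint8)
    n,l,st,c=cv2.connectedComponentsWithStats(m)
    for i in range(1,n):
        if 150<st[i,4]<600 and 240<c[i][0]<360 and 230<c[i][1]<360:
            w=atz(q,c[i],113)[:2];print(np.round(c[i]),st[i],"world",np.round(w,1),"box",np.round([(w-O)@X,(w-O)@Y],1))
    s=env.state();print(s["t"],np.round(s["eef_pos"],1),np.round(s["ft_force"],1))
E
python3 -c "
from h import *
look('s2.png')"
```

```text
5.3 [510.5 309.4 297.1] [-1.8  1.7  1.1]
```

View pics/s2.png

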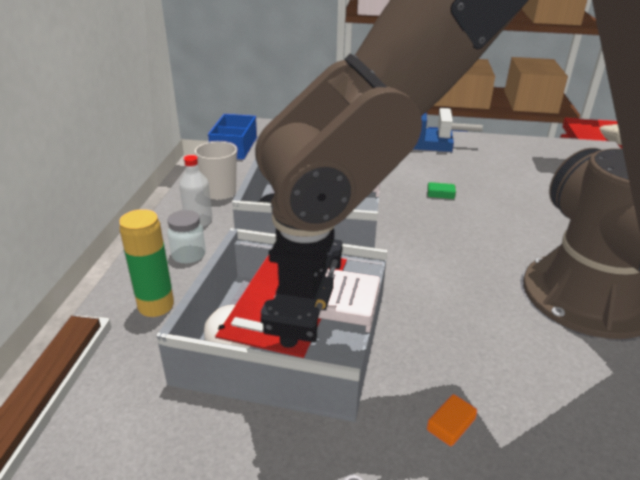

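{"name": "move_arm", "arguments": {"commands": [[[0.15,-0.013,0],0,-1],[[0.15,-0.013,0],0,-1],[[0.05,-0.005,0],0,-1],[[0,0,0],0,-1],[[-0.4,0.03,0],0,-1],[[-0.4,0.03,0.2],0,-1],[[0,0,0.5],0,-1],[[0,0,0.5],0,-1],[[0,0,0],0,-1]]}}

```text
t: 6.05
eef_pos: [496.7, 310.2, 335.9]
tcp_rot: [-3.14, -0.004, -0.09]
ft_force: [0.3, 0.4, 0.7]
opening: 0.002
grip_force: 0.0
```

```bash
python3 - <<'E'
from h import *
p,q=snap("wrist","w2.png")
for k in("red_knob_left",):
    for r in search_frame(k,p)[:3]: print(k,np.round(r["at"]),round(r["confidence"],2),np.round(atz(q,r["at"],130)))
p2,q2=snap("top","t2.png")
print(env.state()["eef_pos"])
E
```

```text
red_knob_left [402. 109.] 0.97 [580. 256. 130.]
[496.46199921 309.91981959 332.68113789]
```

View pics/w2.png

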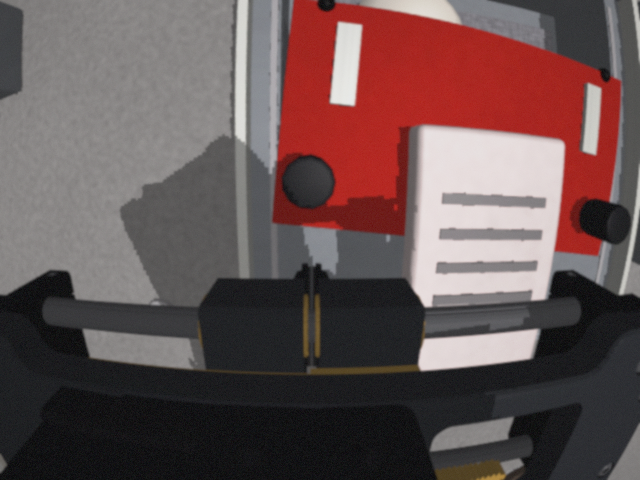

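The lid's left end has moved forward. The left knob top is at (308,181), the right knob at about (600,220), and the fingers line up with the left knob.

```bash
cat >> h.py <<'E'
def wk(q,uv,z=130):
    w=atz(q,uv,z)[:2];return np.round(w,1),np.round([(w-O)@X,(w-O)@Y],1)
E
python3 - <<'E'
from h import *
p,q=snap("wrist")
print(q["fx"],q["cx"],q["cy"],ray(q,(320,240)))
print(env.state()["eef_pos"],wk(q,(308,181)),wk(q,(598,219)))
m=(p["image"].max(2)<50).astype(np.uint8)
n,l,st,c=cv2.connectedComponentsWithStats(m)
for i in range(1,n):
    if 300<st[i,4]<6000:print(c[i],st[i])
E
```

```text
371.64829954431775 311.1798340703964 235.7334577181397 (array([563.57853799, 302.80933002, 313.18801176]), array([-0.25479713, -0.00118525, -0.96699381]))
[496.51776437 309.90280941 332.28888619] (array([545.8, 305.9]), array([-26. , 104.5])) (array([512.3, 125.2]), array([-43.2, -78.5]))
[297.26643991 185.07369615] [280 154  50  53 882]
[606.85547104 219.81041545] [ 581  199   52   45 1709]
[601.12385321 461.91513761] [575 435  52  45 436]
```

{"name": "move_arm", "arguments": {"commands": [[[-0.19,-0.98,0.1],0,-1],[[-0.19,-0.98,0],0,-1],[[-0.19,-0.98,0],0,-1],[[-0.19,-0.98,0],0,-1],[[-0.19,-0.98,0],0,-1],[[-0.19,-0.98,0],0,-1],[[-0.19,-0.98,0],0,-1],[[0,0,0],0,-1],[[0,0,0],0,-1],[[0,0,0],0,-1]]}}

```text
t: 7.08
eef_pos: [457.0, 104.4, 335.5]
tcp_rot: [3.142, 0.0, -0.091]
ft_force: [0.1, 0.7, -0.4]
opening: 0.008
grip_force: 0.0
```

```bash
cat >> h.py <<'E'
def wlook(save=None):
    p,q=snap("wrist",save)
    print(env.state()["t"],np.round(env.state()["eef_pos"],1))
    m=(p["image"].max(2)<50).astype(np.uint8)
    n,l,st,c=cv2.connectedComponentsWithStats(m)
    for i in range(1,n):
        if 300<st[i,4]<6000:
            x,y,w,h,a=st[i];print(np.round(c[i]),st[i],wk(q,(x+w/2,y+h/2)))
E
python3 -c "
from h import *
wlook('w3.png')"
```

```text
7.1333 [457.  104.8 335.5]
[594.  10.] [555   0  85  36 914] (array([603. , -92.5]), array([  66.4, -287.2]))
[611. 156.] [ 585  137   52   39 1708] (array([512.1, -93.6]), array([ -24. , -296.4]))
[ 15. 161.] [   0  143   35   40 1152] (array([541.7, 281.5]), array([-27.9,  79.9]))
[296. 183.] [282 153  41  52 601] (array([507.3, 103.1]), array([ -46.3, -100.9]))
[545. 437.] [ 488  402   96   78 3387] (array([287.4, -66.9]), array([-250.2, -289.8]))
```

View pics/w3.png

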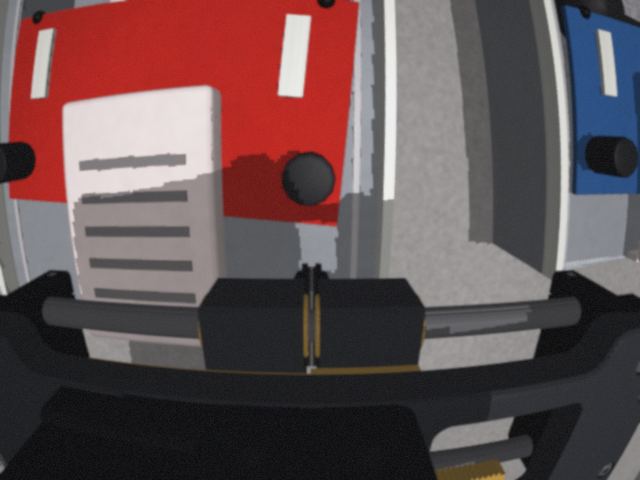

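The right knob top is at (308,179), in line with the fingers, but it sits further forward than expected (x≈506). I'll cross-check this from the other cameras.

```bash
python3 - <<'E'
from h import *
look()
p,q=snap("wrist")
print(wk(q,(308,179)),wk(q,(308,179),126))
t2=cv2.imread("pics/t2.png");p,q=snap("top")
b=cv2.imread("pics/top1.png")
for im in (b,t2,np.ascontiguousarray(p["image"][...,::-1])):
    m=(im.max(2)<60).astype(np.uint8);n,l,st,c=cv2.connectedComponentsWithStats(m)
    for i in range(1,n):
        if 40<st[i,4]<600 and 130<c[i][0]<280 and 180<c[i][1]<270: print(np.round(c[i],1),st[i],wk(q,c[i],115))
    print()
cv2.imwrite("pics/cmp.png",np.hstack([cv2.resize(x[125:310,110:300],None,fx=2,fy=2) for x in(t2,np.ascontiguousarray(p["image"][...,::-1]))]))
E
```

```text
[325. 254.] [319 244  14  21 249] world [506.  102.5] box [ -47.6 -101.7]
[281. 333.] [273 320  17  26 381] world [545.1 308.7] box [-27.  107.2]
7.1833 [457.  105.  335.5] [0.3 0.8 0.6]
(array([507., 101.]), array([ -46.4, -103. ])) (array([506.6, 101.1]), array([ -46.8, -103. ]))
[144.6 241.2] [136 235  18  14 199] (array([518.9, 308.6]), array([-53.1, 104.8]))
[256.1 252.8] [249 247  15  13 154] (array([496.4, 100.5]), array([ -57. , -104.4]))

[254.9 247. ] [248 241  15  13 157] (array([507.3, 102.8]), array([ -46.2, -101.2]))

[144.8 226.6] [136 220  18  14 195] (array([546.4, 308.8]), array([-25.7, 107.5]))
```

View pics/cmp.png

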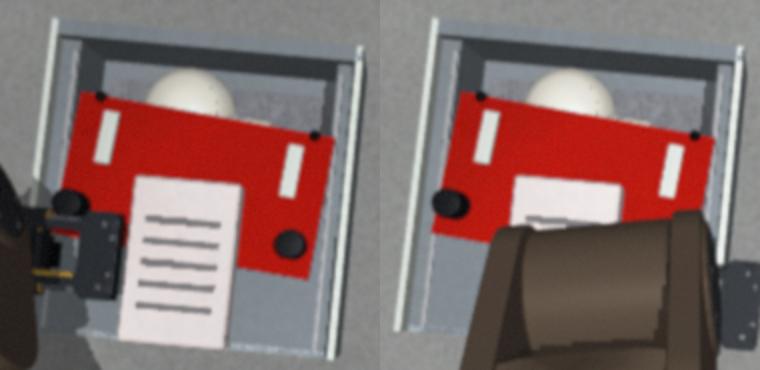

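{"name": "move_arm", "arguments": {"commands": [[[0,0,-0.5],0,-1],[[0,0,-0.5],0,-1],[[0,0,-0.25],0,-1],[[0,0,0],0,-1],[[0.25,-0.022,0],0,-1],[[0.25,-0.022,0],0,-1],[[0.25,-0.022,0],0,-1],[[0.15,-0.013,0],0,-1],[[0.15,-0.013,0],0,-1],[[0.15,-0.013,0],0,-1],[[0.15,-0.013,0],0,-1],[[0.15,-0.013,0],0,-1],[[0.15,-0.013,0],0,-1],[[0.15,-0.013,0],0,-1],[[0.15,-0.013,0],0,-1],[[0.15,-0.013,0],0,-1],[[0,0,0],0,-1]]}}

```text
t: 8.7
eef_pos: [520.1, 98.2, 298.2]
tcp_rot: [3.141, 0.002, -0.091]
ft_force: [-3.4, -2.7, 0.5]
opening: 0.001
grip_force: 1.6
```

```bash
python3 -c "
from h import *
look()"
```

```text
[269. 329.] [262 317  16  26 372] world [563.4 304.3] box [ -8.3 104.4]
8.75 [520.   98.3 298.3] [-2.6 -1.6  0.1]
```

{"name": "move_arm", "arguments": {"commands": [[[0.15,-0.013,0],0,-1],[[0.15,-0.013,0],0,-1],[[0.15,-0.013,0],0,-1],[[0.15,-0.013,0],0,-1],[[0.15,-0.013,0],0,-1],[[0,0,0],0,-1],[[-0.5,0.045,0],0,-1],[[-0.5,0.045,0.2],0,-1],[[0,0,0.5],0,-1],[[0,0,0.5],0,-1],[[0,0,0.1],0,-1],[[0,0,0],0,-1]]}}

```text
t: 9.75
eef_pos: [512.7, 99.5, 338.2]
tcp_rot: [-3.141, -0.003, -0.09]
ft_force: [-0.9, -0.3, -0.2]
opening: 0.0
grip_force: 0.0
```

```bash
python3 -c "
from h import *
look();wlook()"
```

```text
[293. 247.] [287 237  14  21 241] world [565.6  89.7] box [  13. -109.]
[264. 327.] [256 314  17  26 368] world [572.6 300.3] box [  1.2 101.3]
9.8 [512.5  99.5 337.4] [-0.3  0.6 -0.7]
9.85 [512.4  99.4 336.9]
[590.  52.] [ 554   13   86   77 4098] (array([635.9, -93.7]), array([  99.3, -285.5]))
[ 21. 200.] [   0  180   45   42 1526] (array([572.8, 279.3]), array([ 3.3, 80.5]))
[601. 234.] [ 577  213   49   44 1516] (array([516.1, -94.7]), array([ -19.9, -297.2]))
[545. 437.] [ 509  403   74   77 3210] (array([336. , -85.4]), array([-200.2, -303.9]))
```

{"name": "move_arm", "arguments": {"commands": [[[0.1,0.98,0],0,-1],[[0.1,0.98,0],0,-1],[[0.1,0.98,0],0,-1],[[0.1,0.98,0],0,-1],[[0.1,0.98,0],0,-1],[[0.1,0.98,0],0,-1],[[0.1,0.98,0],0,-1],[[0,0,0],0,-1],[[0,0,-0.5],0,-1],[[0,0,-0.5],0,-1],[[0,0,-0.3],0,-1],[[0,0,0],0,-1],[[0.15,-0.013,0],0,-1],[[0.15,-0.013,0],0,-1],[[0.15,-0.013,0],0,-1],[[0.15,-0.013,0],0,-1],[[0.15,-0.013,0],0,-1],[[0.15,-0.013,0],0,-1],[[0.15,-0.013,0],0,-1],[[0,0,0],0,-1]]}}

```text
t: 11.52
eef_pos: [565.2, 302.8, 298.7]
tcp_rot: [-3.141, 0.0, -0.09]
ft_force: [-2.6, 2.3, 0.4]
opening: 0.004
grip_force: 1.3
```

{"name": "move_arm", "arguments": {"commands": [[[0.1,-0.009,0],0,-1],[[0,0,0],0,-1]]}}

```text
t: 11.68
eef_pos: [568.0, 302.5, 298.7]
tcp_rot: [-3.141, 0.0, -0.09]
ft_force: [-3.1, 1.6, 0.6]
opening: 0.003
grip_force: 1.4
```

{"name": "move_arm", "arguments": {"commands": [[[0.07,-0.006,0],0,-1],[[0,0,0],0,-1]]}}

```text
t: 11.85
eef_pos: [569.6, 302.4, 298.5]
tcp_rot: [-3.141, 0.002, -0.09]
ft_force: [-6.7, 4.6, 2.7]
opening: 0.006
grip_force: 3.5
```

Force is rising near the stop, so I'll keep nudging.

{"name": "move_arm", "arguments": {"commands": [[[0.07,-0.006,0],0,-1],[[0,0,0],0,-1],[[0,0,0],0,-1]]}}

```text
t: 12.1
eef_pos: [570.6, 302.6, 298.4]
tcp_rot: [3.141, 0.005, -0.09]
ft_force: [-14.6, 6.5, 5.8]
opening: 0.006
grip_force: 7.7
```

{"name": "move_arm", "arguments": {"commands": [[[0.04,-0.004,0],0,-1],[[0,0,0],0,-1],[[0,0,0],0,-1]]}}

```text
t: 12.35
eef_pos: [571.1, 302.6, 298.3]
tcp_rot: [3.141, 0.007, -0.09]
ft_force: [-19.8, 6.9, 7.6]
opening: 0.006
grip_force: 10.3
```

{"name": "move_arm", "arguments": {"commands": [[[-0.5,0.045,0],0,-1],[[-0.5,0.045,0.2],0,-1],[[0,0,0.5],0,-1],[[0,0,0.5],0,-1],[[0,0,0.1],0,-1],[[-0.1,-0.98,0],0,-1],[[-0.1,-0.98,0],0,-1],[[-0.1,-0.98,0],0,-1],[[-0.1,-0.98,0],0,-1],[[-0.1,-0.98,0],0,-1],[[-0.1,-0.98,0],0,-1],[[-0.1,-0.98,0],0,-1],[[0,0,0],0,-1],[[0,0,0],0,-1]]}}

```text
t: 13.52
eef_pos: [522.5, 97.3, 337.2]
tcp_rot: [3.141, -0.001, -0.093]
ft_force: [0.1, -0.4, -0.3]
opening: 0.005
grip_force: 0.0
```

```bash
python3 -c "
from h import *
look();wlook('w4.png')
p,q=snap('top','t4.png')
im=cv2.imread('pics/t4.png')
cv2.imwrite('pics/j.png',np.hstack([cv2.resize(im[125:310,110:300],None,fx=2,fy=2),cv2.resize(cv2.imread('pics/w4.png'),(420,370))]))
"
```

```text
[289. 247.] [283 237  13  21 246] world [573.1  91.3] box [  20.2 -106.8]
[250. 326.] [242 313  17  26 371] world [592.7 301.2] box [ 21.2 104. ]
13.5667 [522.5  98.2 337.2] [ 0.1  0.4 -0.7]
13.6167 [522.5  98.9 337.2]
[591.  62.] [ 554   21   86   82 4304] (array([638.2, -93.5]), array([ 101.6, -285.1]))
[ 18. 186.] [   0  167   41   41 1383] (array([591.8, 277.5]), array([22.3, 80.3]))
[598. 247.] [ 575  225   49   45 1499] (array([517.2, -95.1]), array([ -18.8, -297.5]))
[546. 437.] [ 509  403   74   77 3199] (array([345.5, -86.4]), array([-190.5, -304. ]))
```

View pics/j.png

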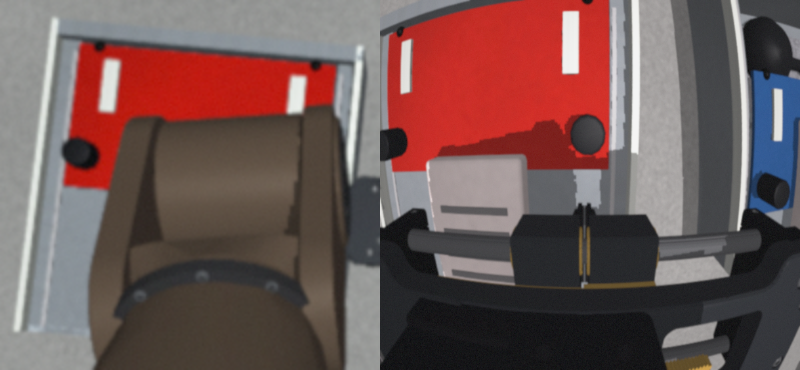

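{"name": "move_arm", "arguments": {"commands": [[[0,-0.07,-0.5],0,-1],[[0,0,-0.5],0,-1],[[0,0,-0.3],0,-1],[[0,0,0],0,-1],[[0.25,-0.022,0],0,-1],[[0.2,-0.018,0],0,-1],[[0.15,-0.013,0],0,-1],[[0.15,-0.013,0],0,-1],[[0.1,-0.009,0],0,-1],[[0,0,0],0,-1]]}}

```text
t: 14.5
eef_pos: [548.3, 94.3, 298.5]
tcp_rot: [3.142, -0.0, -0.09]
ft_force: [-0.8, -0.3, -1.2]
opening: 0.005
grip_force: 0.0
```

{"name": "move_arm", "arguments": {"commands": [[[0.06,-0.005,0],0,-1],[[0.04,-0.004,0],0,-1],[[0,0,0],0,-1],[[0,0,0],0,-1]]}}

```text
t: 14.83
eef_pos: [549.8, 94.1, 298.0]
tcp_rot: [3.141, 0.004, -0.09]
ft_force: [-7.5, 0.4, 3.2]
opening: 0.002
grip_force: 3.6
```

{"name": "move_arm", "arguments": {"commands": [[[0.05,-0.005,0],0,-1],[[0,0,0],0,-1],[[0,0,0],0,-1],[[0,0,0],0,-1]]}}

```text
t: 15.17
eef_pos: [550.5, 94.0, 297.8]
tcp_rot: [3.141, 0.007, -0.09]
ft_force: [-12.9, 0.5, 4.3]
opening: 0.005
grip_force: 6.3
```

{"name": "move_arm", "arguments": {"commands": [[[0.05,-0.005,0],0,-1],[[0,0,0],0,-1],[[0,0,0],0,-1],[[0,0,0],0,-1],[[0,0,0],0,-1],[[0,0,0],0,-1]]}}

```text
t: 15.67
eef_pos: [551.2, 93.9, 297.5]
tcp_rot: [3.14, 0.01, -0.09]
ft_force: [-18.9, -0.4, 6.4]
opening: 0.009
grip_force: 9.1
```

{"name": "move_arm", "arguments": {"commands": [[[-0.5,0.045,0],0,-1],[[-0.5,0.045,0.2],0,-1],[[0,0,0.6],0,-1],[[0,0,0.6],0,-1],[[-0.3,0,0.6],0,-1],[[-1,-1,0],0,-1],[[-1,-1,0],0,-1],[[0,-1,0],0,-1],[[0,-1,0],0,-1],[[0,-1,0],0,-1],[[0,-1,0],0,-1],[[0,-1,0],0,-1],[[0,-1,0],0,-1],[[0,-1,0],0,-1],[[0,-1,0],0,-1],[[0,0,0],0,-1],[[0,0,0],0,-1]]}}

```text
t: 17.08
eef_pos: [455.5, -203.5, 358.1]
tcp_rot: [3.142, 0.0, -0.093]
ft_force: [-0.6, 0.7, -0.9]
opening: 0.007
grip_force: 0.0
```

```bash
python3 -c "
from h import *
look()
p,q=snap('top','t5.png')
for c in knobs(p,[(146,203),(257,213)]): print(c,wk(q,c[0],115))
im=cv2.imread('pics/t5.png')
cv2.imwrite('pics/e.png',cv2.resize(im[125:310,110:300],None,fx=3.2,fy=3.2,interpolation=cv2.INTER_CUBIC))
"
```

```text
[289. 247.] [283 237  13  21 246] world [573.1  91.1] box [  20.3 -107. ]
[250. 326.] [242 313  17  26 369] world [592.6 301.4] box [ 21.  104.2]
17.1333 [ 455.5 -202.6  358.1] [ 0.4  1.6 -0.1]
(array([149.77368421, 201.29473684]), array([142, 194,  17,  15, 190], dtype=int32)) (array([594.1, 300.7]), array([ 22.6, 103.6]))
(array([260.37857143, 211.22142857]), array([254, 205,  14,  14, 140], dtype=int32)) (array([574.7,  92.9]), array([  21.7, -105.1]))
```

View pics/e.png

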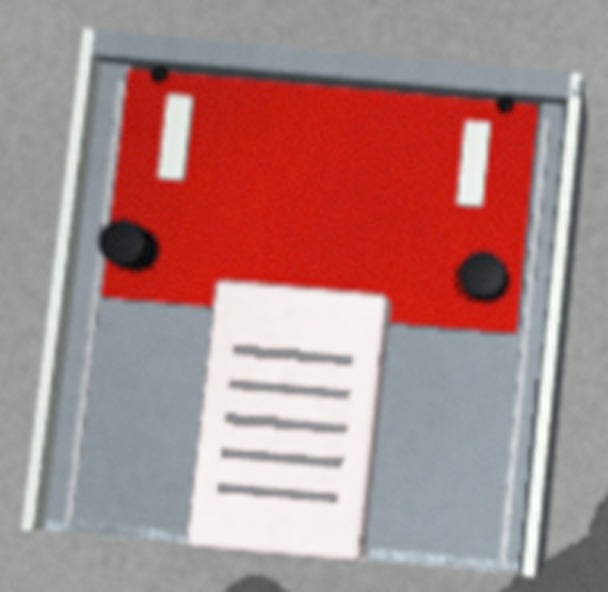

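The lid is fully forward: its far edge is parallel to the wall and both ends were pressed onto the stop. The arm is clear.

```bash
python3 -c "
from cell import env
print(env.job_done())"
```

```text
the job is handed in; nothing more can be done
None
```

I closed the red lid and handed the job in at about 17 s: both knobs measured 20–23 mm (home is 21 mm), each end was pressed against the stop to about 20 N, tilt measured no more than about 6 degrees at the checks between pushes, and the blue lid was not touched.

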